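# Lock the hand winch: find the hidden cross-hole with the lever, push the pin home

### The arm

A 6-joint arm with a two-finger parallel gripper is mounted at the origin on a cart in front of the work surface, level with it; the furniture and walls round the work are solid. World frame = base frame: x ahead of the robot, y to its left, z up, the work surface at z = 0. Lengths are in m, angles in rad, forces in N, time in s.
With the tool pointing down it reaches from about 0.25 to 0.775 m from the base axis. Payload 8.9 kg.
Tool frame: the origin (TCP) lies at the centre of the arm's flange, where the gripper is bolted on; the fingertips stand 173 mm ahead of it and the grasp point (between the pads) lies 155 mm ahead of it (bot.hold_point_z is the distance from the TCP to the grasp point, in m); z points along the fingers, y is the line along which they close (so a half turn about z gives the same grasp; the last joint's range is limited). The gripper opens to 85 mm and grips with 20 to 120 N. Pads are 22 mm wide; open, the fingers measure 114 mm over their backs; the gripper's body (76 mm by 85 mm) begins 54 mm behind the grasp point. The pads swing forward as they close: fully open they stand 13 mm farther back than shut.
Start: joints at [1.135, 0.291, -0.153, 1.127, 0, 1.431], TCP at [0.154, 0.502, 0.405] pointing down, gripper open.
Joint ranges: [-2.52, 2.52], [-0.91, 1.74], [-1.3, 1.37], [-1.96, 2.02], [-1.52, 1.47], [-3.14, 3.14]. Speed limits (rad/s): [2.22, 2.22, 2.79, 3.14, 3.14, 3.14].

### API

Orientations are given as a unit quaternion [x, y, z, w].
In Python, from station import bot gives the robot as it stands.
- The arm moves only by the tool send_rows, never from a script. Its argument "steps" is a list of rows, each an object with "travel": the shift along the tool's x, y, z scaled (see below), a list of three; "rot": the turn, a rotation vector about the tool's x, y, z scaled (see below), a list of three; "jaw": the opening, from 0 (shut) to 1 (fully open). A call has 1 to 20 rows; each row shifts and turns the commanded pose from where the row before left it, along the tool's axes as they then stand; what a row does not reach is not made up. The controller multiplies each number of a shift by 0.75 m and each number of a turn by pi/2 rad. A row lasts 1/8 s, in which the tool goes at most 62.5 mm and 10.7 degrees, less where a joint would pass 70% of its speed; a pose out of reach is approached as far as the arm can. A call with a number of a shift or a turn outside -1 to 1 is refused whole. A call with a gripper value outside its range is refused whole. The fingers move at their own pace and stop on an object; the grip force is fixed at half the most. Time passes only in rows, so rows that do not move let the fingers close. It gives the time, the measured TCP pose, the force, the opening and the grip force at its end, in the units of the state.
- bot.get_obs(): the state, without advancing time (a new reading comes with each control period).
- bot.snapshot(name): name is "scene" or "top"; returns a dict with "image" (400x640x3 uint8, blue, green, red), "fx", "fy", "cx", "cy" (pixels), "k1" (the pictures are not rectified: a ray, as slopes to the right and down, at radius r is drawn at 1 + k1 r^2 times it, then the intrinsics apply), "R" (3x3) and "t" (3): a world point X has camera coordinates R X + t. Camera axes: x right, y down, z forward; pixel columns grow to the right and rows downward; lengths in m; the calibration is good to about 2 mm. A picture is of the moment at which its call begins. There is no depth.
- bot.close_job(): hands the job in; it is judged then, once.
The state is a dict: "time": time; "q": joint angles; "qvel": joint speeds; "joint_torque": joint torques, N m; "tcp_pos": TCP position; "tool_rot": TCP orientation; "ft_force": force on the tool from outside, world axes, zero at the start; "torque": the same for the moment, N m; "grip_width": finger opening in m; "finger_force": force on a finger pad.
Only numpy, scipy, OpenCV 4.12 (cv2) and the standard library are available. Lean on these libraries where they do the work, as an engineer would, in place of code of your own. Each camera call takes 0.05 s, during which the arm holds its last target. There are 200 camera calls.

### The job

Lock the small hand winch with its yellow-headed pin: take the pin from the wooden block and stand it in the guide hole on top of the blue bearing block, where it comes to rest on the shaft. Swing the red-knobbed lever slowly until the shaft's hidden cross-hole comes under the pin and the pin drops in, then push the pin firmly down until its head sits fully home on the block. Leave the dye bottle, the torch and the pink wax lump alone.

Things in the scene. Friction and masses are not known exactly. Their poses are not given: they have to be found in the camera images.
- winch: Small lever winch fixed to the bench; origin on the bench under its guide hole, z up. Grey base plate x -55 to 55, y -95 to 61 mm, 8 mm thick. Blue closed bearing block 60 x 44 mm (x, y) about the origin, its top 88 mm above the bench. Along y runs the shaft; to -y it carries a wooden drum with 60 mm flanges (y -34 to -80, top 80 mm high) and a 63 mm high support at y = -89; to +y the lever.
- guide_mouth (a point): Centre of the mouth of the guide hole in the top face of the bearing block, 88 mm above the bench. Round vertical hole, 11 mm diameter, 2 mm chamfer, 24 mm deep, ending 1 mm above the shaft. Axes as the winch's. Below the shaft a tight bush resists the last 12 mm of the pin's way with about 6 N and then holds.
- lever (a joint): Swing of the lever about the shaft, rad: 0 = upright, positive = knob leaning to the winch's +x; stops at -0.85 and 0.85. It starts between 0.55 and 0.80 and stays where it is left (friction about 0.14 N m, some 1.2 N at the knob). It is clamped to the shaft at no particular angle, so it does not show where the cross-hole is.
- lever_knob (a point): Centre of the red ball on the lever's end, 26 mm diameter, 120 mm from the shaft's axis and 80 mm to the winch's +y side of the guide hole. The bar below it is 10 mm thick. Pinched along the winch's y axis the ball can pivot between the fingers while it follows its arc about the shaft.
- lock_pin: Lock pin, about 60 g, loose, upright in the wooden block. Origin at the centre of its tip, z along the pin to its head. Steel shank 9 mm diameter, 66 mm long, the last 4 mm tapering to a 4 mm tip; yellow round head 16 mm diameter, 26 mm high (66 to 92 mm from the tip). Underside of the head above the block: resting on the shaft 41 mm, dropped through the cross-hole about 12 mm or less, home 0.
- pin_shoulder (a point): Centre of the underside of the pin's head, 66 mm from the tip.
- pin_block: Wooden block 64 x 64 x 45 mm fixed to the bench; origin under its centre. The pin stands in a hole of 10.5 mm diameter in its top, whose floor is 10 mm above the bench.
- dye_bottle: Brown dropper bottle with black cap, 27 x 27 x 88 mm, origin under its centre. Bystander.
- torch: Black pocket torch lying down, 33 x 88 x 34 mm, origin under its centre. Bystander.
- pink_lump: Pink lump of wax, 41 x 45 x 41 mm, origin under its centre. Bystander.
- shaft_mid (a point): Point on the shaft's axis inside the block, 50 mm above the bench, below the guide hole; axes as the winch's. Steel shaft, 26 mm diameter. One cross-hole, 11 mm wide, runs right through it here, hidden in the block. It points straight up at one unknown lever value between -0.65 and 0.20; within about 0.1 rad of that the pin resting on the shaft drops in by its weight and blocks the lever.

How it is judged:
On the way:
1. the pin stands in the guide hole, its tip at least 12 mm below the mouth (z of lock_pin in the frame of guide_mouth below -0.012 m and horizontal distance between lock_pin and guide_mouth below 0.006 m and angle between the z axis of lock_pin and the z axis of winch, either way round below 0.2 rad), for 0.2 s.
At the end, for the whole second after the job is handed in: The pin stands at rest in the guide hole and through the shaft, upright within 0.08 rad, the underside of its head within 3 mm of the top of the block and within 4 mm of the hole's axis (z of pin_shoulder in the frame of guide_mouth below 0.003 m and horizontal distance between pin_shoulder and guide_mouth below 0.004 m and angle between the z axis of lock_pin and the z axis of winch, either way round below 0.08 rad and linear speed of lock_pin below 0.02 m/s); the robot touches nothing.
It fails at once if the dye bottle is moved more than 30 mm or tipped (distance of dye_bottle from where it was at the start of the episode above 0.03 m or angle between dye_bottle's own z axis and vertical above 0.5 rad).
It fails at once if the torch is moved more than 30 mm (distance of torch from where it was at the start of the episode above 0.03 m).
It fails at once if the pink wax lump is moved more than 30 mm (distance of pink_lump from where it was at the start of the episode above 0.03 m).
It also fails if it takes over 72 s, if anything falls off the work surface, if the arm or the gripper's body presses on something with over 40 N, if the wrist force passes 120 N, or if a joint passes its speed limit or range.

## Working session

There is one attempt and no reset: what is moved stays moved. The work goes in short steps, Python scripts to look and compute and a tool call to move; the robot and the scene stay as the last step left them, time stands still between calls to the robot, and variables do not carry over. Pictures are saved under pics/ and viewed, at most 10 in all, crops included, and the job is handed in when it is done.

Besides the shell and the picture viewer there is one more tool, called after "Request:" as name(argument=value, ...), one argument or row to a line, values as JSON. send_rows: Moves the arm, as the interface text tells. Its arguments: {"type":"object","properties":{"steps":{"type":"array"}},"required":["steps"]}

```bash
ls; mkdir -p pics; cat > h.py <<'E'
import numpy as np, cv2
from station import bot
def ray(s,u,v):
    K=np.array([[s['fx'],0,s['cx']],[0,s['fy'],s['cy']],[0,0,1.]])
    p=cv2.undistortPoints(np.array([[[u,v]]],float),K,np.array([s['k1'],0,0,0,0.]))[0,0]
    R=np.array(s['R']);t=np.array(s['t'])
    return -R.T@t, R.T@np.array([p[0],p[1],1.])
def onz(s,u,v,z):
    c,d=ray(s,u,v); return c+d*(z-c[2])/d[2]
def two(a,b):
    (c1,d1),(c2,d2)=a,b
    d1=d1/np.linalg.norm(d1);d2=d2/np.linalg.norm(d2)
    x=np.linalg.lstsq(np.c_[d1,-d2],c2-c1,rcond=None)[0]
    p,q=c1+d1*x[0],c2+d2*x[1]
    return (p+q)/2,np.linalg.norm(p-q)
def pix(s,X):
    R=np.array(s['R']);t=np.array(s['t']);c=R@np.array(X)+t
    x,y=c[0]/c[2],c[1]/c[2];k=1+s['k1']*(x*x+y*y)
    return np.array([s['fx']*x*k+s['cx'],s['fy']*y*k+s['cy']])
def blobs(s,lo,hi,amin=30):
    h=cv2.cvtColor(s['image'],cv2.COLOR_BGR2HSV)
    m=cv2.inRange(h,np.array(lo),np.array(hi))
    n,l,st,ce=cv2.connectedComponentsWithStats(m)
    return [(st[i,:5].tolist(),ce[i].round(1).tolist()) for i in range(1,n) if st[i,4]>=amin]
E
python3 - <<'E'
from h import *
for n in('scene','top'):
    s=bot.snapshot(n); cv2.imwrite(f'pics/{n}0.png',s['image'])
    c,_=ray(s,320,200);print(n,c.round(3),s['fx'],s['k1'],np.array(s['R']).round(2).tolist())
    for nm,lo,hi in(('yel',(22,120,100),(35,255,255)),('red',(0,150,80),(8,255,255)),('red2',(172,150,80),(180,255,255)),('blue',(95,110,40),(125,255,255))):print(nm,blobs(s,lo,hi))
print(bot.get_obs())
E
```

```text
pics
scene [-0.002 -0.546  1.081] 447.2526155479572 -0.0500884079985366 [[0.64, -0.77, -0.01], [-0.6, -0.48, -0.64], [0.49, 0.42, -0.77]]
yel [([574, 20, 14, 7, 39], [580.8, 22.8]), ([245, 117, 17, 16, 131], [254.2, 125.7]), ([376, 311, 7, 11, 59], [379.4, 315.7])]
red [([282, 138, 21, 18, 206], [292.0, 146.0]), ([324, 192, 9, 9, 64], [328.4, 195.7])]
red2 [([292, 145, 10, 10, 30], [296.5, 149.3]), ([401, 168, 16, 9, 80], [409.8, 172.2]), ([416, 187, 9, 6, 43], [419.9, 189.6]), ([424, 196, 9, 6, 41], [428.0, 198.5])]
blue [([0, 0, 6, 7, 30], [1.9, 2.6]), ([223, 81, 59, 40, 1470], [248.6, 98.2]), ([105, 159, 70, 53, 1907], [134.1, 180.9]), ([449, 229, 26, 33, 448], [462.3, 244.1]), ([307, 230, 27, 36, 516], [318.7, 244.4]), ([430, 230, 14, 13, 143], [436.1, 235.6]), ([333, 266, 12, 17, 141], [338.6, 273.7])]
top [0.413 0.004 1.4  ] 397.00106815726417 -0.06150205886950356 [[-0.03, -1.0, -0.0], [-0.99, 0.03, -0.16], [0.16, -0.0, -0.99]]
yel [([190, 137, 21, 20, 153], [200.8, 148.8])]
red [([251, 144, 22, 20, 338], [261.1, 153.8]), ([335, 184, 8, 8, 48], [338.4, 187.6])]
red2 []
blue [([
[... 285 characters left out ...]
221.3])]
{'time': 0.1, 'q': array([ 1.13471423e+00,  2.91197970e-01, -1.54018214e-01,  1.12671328e+00,
        3.97019643e-06,  1.43149406e+00]), 'qvel': array([-0.00021512, -0.00077821,  0.00093575, -0.00092511, -0.00126115,
        0.00023805]), 'joint_torque': array([ 1.11280351e-03, -5.37978065e+01,  3.31918931e+01,  9.23350191e-03,
       -2.36505794e-04, -1.26910825e-05]), 'tcp_pos': array([0.1534501 , 0.50188003, 0.4042153 ]), 'tool_rot': array([ 1.47845910e-01,  9.89010246e-01, -5.42719252e-04, -1.62661446e-04]), 'ft_force': array([-0.4732818 , -0.09543749,  0.02151576]), 'torque': array([-0.02048614,  0.02826873,  0.00147003]), 'finger_force': 0.0, 'grip_width': 0.08528514581421898}
```

View pics/scene0.png

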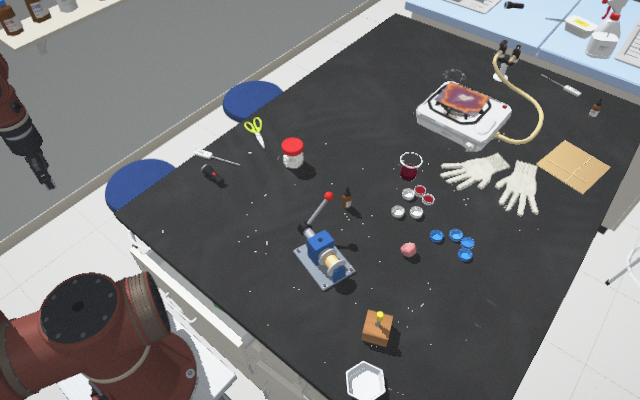

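View pics/top0.png

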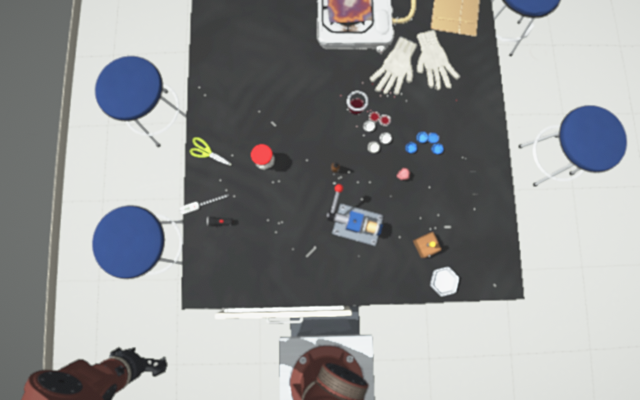

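The scene view shows the winch (block ~319,244), knob (328,196), bottle right beside it (346,200), wooden block with the pin (379,316). The top view shows the same at (355,221), (338,188), (338,168) and (432,244). The torch and pink lump are well clear. Next I'll zoom in on both.

```bash
python3 - <<'E'
from h import *
a=bot.snapshot('scene');b=bot.snapshot('top')
A=cv2.resize(a['image'][185:355,285:400],None,fx=3.5,fy=3.5,interpolation=cv2.INTER_CUBIC)
B=cv2.resize(b['image'][155:265,320:450],None,fx=3,fy=3,interpolation=cv2.INTER_CUBIC)
C=np.zeros((600,800,3),np.uint8);C[:A.shape[0],:A.shape[1]]=A;C[:B.shape[0],405:405+B.shape[1]]=B
cv2.imwrite('pics/z1.png',C)
ya=blobs(a,(20,100,90),(35,255,255),20);yb=[x for x in blobs(b,(18,90,90),(35,255,255),5) if 420<x[1][0]<445]
print(ya,yb)
k=two(ray(a,328.4,195.7),ray(b,338.4,187.6));print('knob',k)
if yb:print('head',two(ray(a,*[x for x in ya if x[1][1]>300][0][1]),ray(b,*yb[0][1])))
print('block',two(ray(a,318.7,238),ray(b,354.7,221.3)))
E
```

```text
[([574, 20, 14, 7, 44], [580.8, 22.6]), ([244, 117, 18, 17, 135], [253.9, 125.7]), ([376, 311, 8, 11, 67], [379.4, 315.9])] [([441, 0, 3, 6, 7], [442.0, 2.1]), ([439, 19, 6, 2, 7], [441.7, 19.4]), ([428, 241, 8, 7, 43], [432.0, 243.9])]
knob (array([ 0.63820548, -0.05410941,  0.13497701]), np.float64(0.001349687010381937))
head (array([ 0.52039562, -0.31875276,  0.69891976]), np.float64(0.6833439281606147))
block (array([ 0.53127679, -0.10599413,  0.09574904]), np.float64(0.000929547447545068))
```

View pics/z1.png

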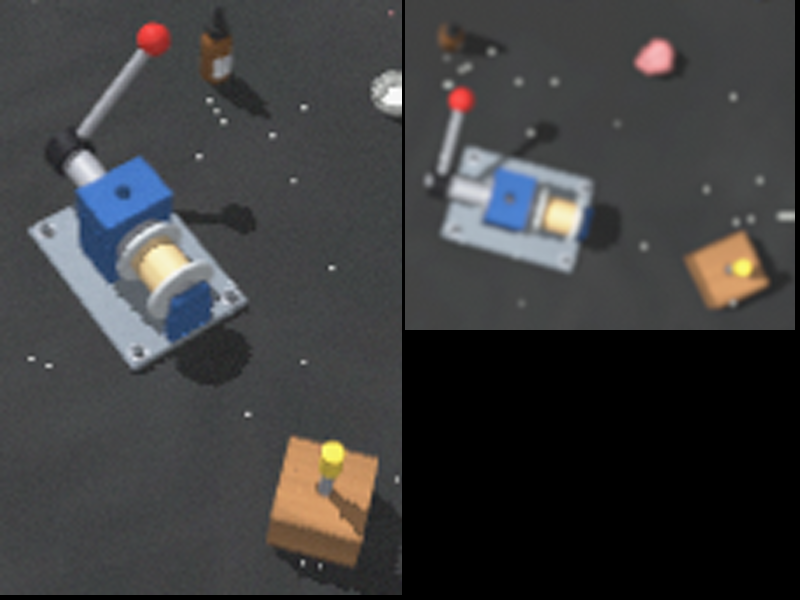

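The zoom shows the guide hole at scene crop (122,192) and top crop (511,198), the plate corners, and the pin head at (332,460) and (742,268). The bottle stands beyond the knob.

```bash
python3 - <<'E'
from h import *
a=bot.snapshot('scene');b=bot.snapshot('top')
fa=lambda u,v:((u+.5)/3.5-.5+285,(v+.5)/3.5-.5+185)
fb=lambda u,v:((u-405+.5)/3-.5+320,(v+.5)/3-.5+155)
ha=onz(a,*fa(122,192),.088);hb=onz(b,*fb(511,198),.088)
print('hole',ha,hb,two(ray(a,*fa(122,192)),ray(b,*fb(511,198))))
pa=onz(a,*fa(332,460),.089);pb=onz(b,*fb(742,268),.096);print('head',pa,pb,two(ray(a,*fa(332,460)),ray(b,*fb(742,268))))
ca=[onz(a,*fa(*p),.008) for p in((30,230),(137,368),(247,300))]
cb=[onz(b,*fb(*p),.008) for p in((470,149),(593,180),(572,271),(442,238))]
yaw=lambda p,q:np.arctan2(q[1]-p[1],q[0]-p[0])
print('len',np.linalg.norm(ca[0]-ca[1]),np.linalg.norm(ca[2]-ca[1]),np.linalg.norm(cb[0]-cb[1]),np.linalg.norm(cb[2]-cb[1]),np.linalg.norm(cb[2]-cb[3]))
print('y dir yaw',yaw(ca[1],ca[0]),yaw(cb[1],cb[0]),yaw(cb[2],cb[3]),'x dir',yaw(ca[1],ca[2]),yaw(cb[3],cb[0]),yaw(cb[2],cb[1]))
print('platecentre',sum(cb)/4,'pinblock top corners',[onz(a,*fa(*p),.045).round(4) for p in((290,437),(378,458),(361,528),(273,510))])
print('bottle',onz(a,*fa(218,75),.0), 'pink',onz(b,*fb(655,60),.02))
E
```

```text
hole [ 0.53262346 -0.10704694  0.088     ] [ 0.53441579 -0.10803184  0.088     ] (array([ 0.53369265, -0.10742441,  0.08753941]), np.float64(0.001989279082530247))
head [ 0.45010156 -0.35836053  0.089     ] [ 0.44988596 -0.3570285   0.096     ] (array([ 0.44992156, -0.3586232 ,  0.08974465]), np.float64(0.00039066787174184384))
len 0.15323205719645266 0.10596538309023643 0.14899357282075526 0.10962280380832624 0.15575382948712943
y dir yaw 1.284970702198097 1.2942780374450353 1.2947987771500866 x dir -0.28447874064554335 -0.3357868212680133 -0.27423191289439347
platecentre [ 0.52838151 -0.12403671  0.008     ] pinblock top corners [array([ 0.4659, -0.3165,  0.045 ]), array([ 0.492 , -0.3746,  0.045 ]), array([ 0.4408, -0.3943,  0.045 ]), array([ 0.4133, -0.3394,  0.045 ])]
bottle [ 0.73184649 -0.05468367  0.        ] pink [ 0.69984036 -0.29128874  0.02      ]
```

Measured: guide hole (0.5337, -0.1075), winch yaw about -0.28, lever about 0.80 (knob ŷ offset 80 mm ✓) and pin (0.450, -0.3585) with its head at 89 mm ✓. The tool's y axis is already nearly along the winch's y, so I'll move above the pin.

Request:
send_rows(
  steps=[
    {"travel": [-0.0357, -0.0491, 0.0067], "rot": [0, 0, -0.0005], "jaw": 1},
    {"travel": [-0.0357, -0.0491, 0.0067], "rot": [0, 0, -0.0005], "jaw": 1},
    {"travel": [-0.0357, -0.0491, 0.0067], "rot": [0, 0, -0.0005], "jaw": 1},
    {"travel": [-0.0357, -0.0491, 0.0067], "rot": [0, 0, -0.0005], "jaw": 1},
    {"travel": [-0.0357, -0.0491, 0.0067], "rot": [0, 0, -0.0005], "jaw": 1},
    {"travel": [-0.0357, -0.0491, 0.0067], "rot": [0, 0, -0.0005], "jaw": 1},
    {"travel": [-0.0357, -0.0491, 0.0067], "rot": [0, 0, -0.0005], "jaw": 1},
    {"travel": [-0.0357, -0.0491, 0.0067], "rot": [0, 0, -0.0005], "jaw": 1},
    {"travel": [-0.0357, -0.0491, 0.0067], "rot": [0, 0, -0.0005], "jaw": 1},
    {"travel": [-0.0357, -0.0491, 0.0067], "rot": [0, 0, -0.0005], "jaw": 1},
    {"travel": [-0.0357, -0.0491, 0.0067], "rot": [0, 0, -0.0005], "jaw": 1},
    {"travel": [-0.0357, -0.0491, 0.0067], "rot": [0, 0, -0.0005], "jaw": 1},
    {"travel": [-0.0357, -0.0491, 0.0067], "rot": [0, 0, -0.0005], "jaw": 1},
    {"travel": [-0.0357, -0.0491, 0.0067], "rot": [0, 0, -0.0005], "jaw": 1},
    {"travel": [-0.0357, -0.0491, 0.0067], "rot": [0, 0, -0.0005], "jaw": 1},
    {"travel": [-0.0357, -0.0491, 0.0067], "rot": [0, 0, -0.0005], "jaw": 1},
    {"travel": [-0.0357, -0.0491, 0.0067], "rot": [0, 0, -0.0005], "jaw": 1},
    {"travel": [-0.0357, -0.0491, 0.0067], "rot": [0, 0, -0.0005], "jaw": 1},
    {"travel": [-0.0357, -0.0491, 0.0067], "rot": [0, 0, -0.0005], "jaw": 1},
    {"travel": [-0.0357, -0.0491, 0.0067], "rot": [0, 0, -0.0005], "jaw": 1},
  ],
)

```text
time: 2.8
tcp_pos: [0.457, -0.3581, 0.3039]
tool_rot: [0.14, 0.99, 0.0, 0.0]
ft_force: [0.4, 0.2, 0.0]
grip_width: 0.0856
finger_force: 0.0
```

```bash
cat >> h.py <<'E'
from scipy.spatial.transform import Rotation as Ro
def plan(target,o=None):
    "travel units from the measured TCP to target"
    o=o or bot.get_obs();R=Ro.from_quat(o['tool_rot']).as_matrix()
    print('t',round(o['time'],2),'tcp',o['tcp_pos'].round(4),'ty yaw',np.arctan2(R[1,1],R[0,1]).round(4),'tilt',R[:,2].round(4),'F',o['ft_force'].round(2),'w',round(o['grip_width'],4),round(float(o['finger_force']),1))
    print('units',(R.T@(np.array(target)-o['tcp_pos'])/.75).round(4))
E
python3 -c "
from h import *
plan([.45,-.3585,.089+.155])"
```

```text
t 2.8 tcp [ 0.457  -0.3581  0.3039] ty yaw 1.2896 tilt [ 1.e-04  0.e+00 -1.e+00] F [0.44 0.23 0.02] w 0.0856 0.0
units [ 0.0088 -0.0031  0.0799]
```

Request:
send_rows(
  steps=[
    {"travel": [0.0045, -0.0015, 0.01], "rot": [0, 0, 0], "jaw": 1},
    {"travel": [0.0043, -0.0015, 0.01], "rot": [0, 0, 0], "jaw": 1},
    {"travel": [0, 0, 0.03], "rot": [0, 0, 0], "jaw": 1},
    {"travel": [0, 0, 0.028], "rot": [0, 0, 0], "jaw": 0.8},
    {"travel": [0, 0, 0], "rot": [0, 0, 0], "jaw": 0.4},
    {"travel": [0, 0, 0], "rot": [0, 0, 0], "jaw": 0},
    {"travel": [0, 0, 0], "rot": [0, 0, 0], "jaw": 0},
    {"travel": [0, 0, 0], "rot": [0, 0, 0], "jaw": 0},
    {"travel": [0, 0, 0], "rot": [0, 0, 0], "jaw": 0},
  ],
)

```text
time: 3.92
tcp_pos: [0.45, -0.3572, 0.2466]
tool_rot: [0.14, 0.99, -0.0, 0.001]
ft_force: [-0.3, 1.0, 6.9]
grip_width: 0.0145
finger_force: 58.8
```

```bash
python3 -c "
from h import *
plan([.45,-.3585,.36])"
```

```text
t 3.92 tcp [ 0.45   -0.3572  0.2466] ty yaw 1.2897 tilt [ 0.0012 -0.001  -1.    ] F [-0.34  0.97  6.87] w 0.0145 58.8
units [-0.0007 -0.0018 -0.1512]
```

Request:
send_rows(
  steps=[
    {"travel": [0, 0, -0.02], "rot": [0, 0, 0], "jaw": 0},
    {"travel": [0, 0, -0.05], "rot": [0, 0, 0], "jaw": 0},
    {"travel": [0, 0, -0.05], "rot": [0, 0, 0], "jaw": 0},
    {"travel": [0, 0, -0.03], "rot": [0, 0, 0], "jaw": 0},
    {"travel": [0, 0, 0], "rot": [0, 0, 0], "jaw": 0},
  ],
)

```text
time: 4.55
tcp_pos: [0.45, -0.3573, 0.3606]
tool_rot: [0.14, 0.99, -0.001, 0.002]
ft_force: [0.3, 0.5, -1.0]
grip_width: 0.0142
finger_force: 58.8
```

```bash
python3 - <<'E'
from h import *
plan([.5337,-.1075,.36])
for n in('scene','top'):
    s=bot.snapshot(n);o=bot.get_obs();p=o['tcp_pos']
    c=pix(s,p-[0,0,.2]).astype(int);print(n,c)
    im=cv2.resize(s['image'][c[1]-45:c[1]+45,c[0]-45:c[0]+45],None,fx=4,fy=4,interpolation=cv2.INTER_CUBIC)
    L=im if n=='scene' else np.hstack([L,im])
cv2.imwrite('pics/g1.png',L)
E
```

```text
t 4.55 tcp [ 0.45   -0.3573  0.3606] ty yaw 1.2897 tilt [ 0.0027 -0.0028 -1.    ] F [ 0.26  0.51 -1.04] w 0.0142 58.8
units [-1.47e-02  3.51e-01  1.00e-04]
scene [382 302]
top [437 243]
```

View pics/g1.png

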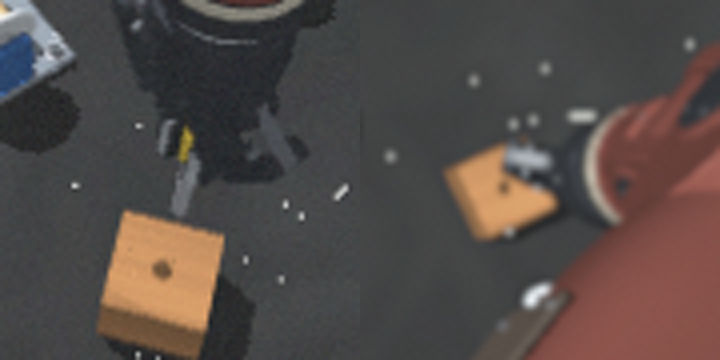

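The pin is held: yellow between the fingers at left crop (185,145), shank hanging down to the tip at (178,212). The empty hole is at (162,270). I'll check the pin's tilt and tip offset.

```bash
python3 - <<'E'
from h import *
s=bot.snapshot('scene')
f=lambda u,v:((u+.5)/4-.5+337,(v+.5)/4-.5+257)
print('tip',onz(s,*f(178,212),.125),'neck',onz(s,*f(187,163),.190),'hole',onz(s,*f(162,270),.045))
print(f(178,212),pix(s,[.45,-.3573,.124]),f(187,163),pix(s,[.45,-.3573,.190]))
E
```

```text
tip [ 0.44939395 -0.35898887  0.125     ] neck [ 0.44614128 -0.35902575  0.19      ] hole [ 0.44881701 -0.35757995  0.045     ]
(381.125, 309.625) [380.62401051 309.2116962 ] (383.375, 297.375) [383.70769597 295.70289498]
```

Request:
send_rows(
  steps=[
    {"travel": [-0.002, 0.03, 0], "rot": [0, 0, 0], "jaw": 0},
    {"travel": [-0.0025, 0.06, 0], "rot": [0, 0, 0], "jaw": 0},
    {"travel": [-0.0025, 0.06, 0], "rot": [0, 0, 0], "jaw": 0},
    {"travel": [-0.0025, 0.06, 0], "rot": [0, 0, 0], "jaw": 0},
    {"travel": [-0.0025, 0.06, 0], "rot": [0, 0, 0], "jaw": 0},
    {"travel": [-0.002, 0.05, 0.005], "rot": [0, 0, 0], "jaw": 0},
    {"travel": [-0.0007, 0.03, 0.01], "rot": [0, 0, 0], "jaw": 0},
    {"travel": [0, 0, 0.01], "rot": [0, 0, 0], "jaw": 0},
    {"travel": [0, 0, 0], "rot": [0, 0, 0], "jaw": 0},
  ],
)

```text
time: 5.82
tcp_pos: [0.5325, -0.1075, 0.3384]
tool_rot: [0.14, 0.99, 0.0, -0.001]
ft_force: [-0.5, -0.2, -1.3]
grip_width: 0.0142
finger_force: 58.8
```

```bash
python3 - <<'E'
from h import *
plan([.5337,-.1075,.31])
L=[]
for n in('scene','top'):
    s=bot.snapshot(n);o=bot.get_obs();p=o['tcp_pos']
    c=pix(s,p-[0,0,.23]).astype(int);print(n,c,pix(s,p-[0,0,.2366]),pix(s,[.5337,-.1075,.088]))
    L.append(cv2.resize(s['image'][c[1]-35:c[1]+35,c[0]-35:c[0]+35],None,fx=5.5,fy=5.5,interpolation=cv2.INTER_CUBIC))
cv2.imwrite('pics/g2.png',np.hstack(L))
E
```

```text
t 5.83 tcp [ 0.5325 -0.1075  0.3384] ty yaw 1.2901 tilt [-2.e-03  5.e-04 -1.e+00] F [-0.54 -0.21 -1.35] w 0.0142 58.8
units [-0.0016  0.0004  0.0379]
scene [319 235] [319.76829635 236.59051311] [319.88212499 239.33203002]
top [355 220] [355.45681612 220.71822527] [354.8481819  220.88639946]
```

View pics/g2.png

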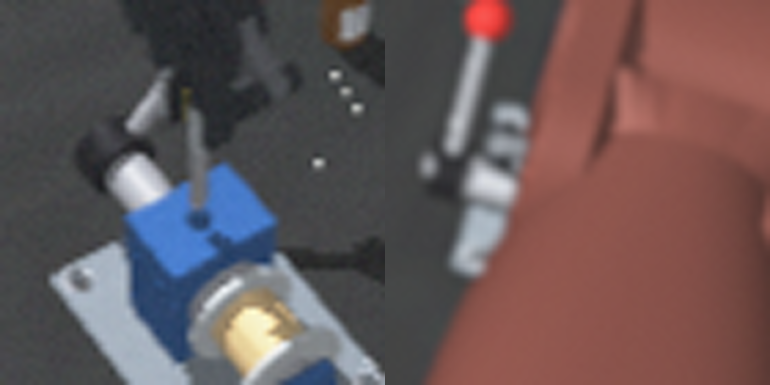

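The tip is at left crop (201,212), right over the guide hole at (203,222). I'll lower the pin.

Request:
send_rows(
  steps=[
    {"travel": [-0.0014, 0, 0.008], "rot": [0, 0, 0], "jaw": 0},
    {"travel": [0, 0, 0.008], "rot": [0, 0, 0], "jaw": 0},
    {"travel": [0, 0, 0.008], "rot": [0, 0, 0], "jaw": 0},
    {"travel": [0, 0, 0.008], "rot": [0, 0, 0], "jaw": 0},
    {"travel": [0, 0, 0.008], "rot": [0, 0, 0], "jaw": 0},
  ],
)

```text
time: 6.55
tcp_pos: [0.5341, -0.1081, 0.309]
tool_rot: [0.14, 0.99, 0.0, -0.0]
ft_force: [-0.1, -0.3, -1.1]
grip_width: 0.0142
finger_force: 58.9
```

```bash
python3 -c "
from h import *
plan([.5337,-.1075,.3])"
```

```text
t 6.55 tcp [ 0.5341 -0.1081  0.309 ] ty yaw 1.2898 tilt [-2.e-04  2.e-04 -1.e+00] F [-0.08 -0.27 -1.13] w 0.0142 58.9
units [0.0007 0.0006 0.012 ]
```

Request:
send_rows(
  steps=[
    {"travel": [0, 0, 0.005], "rot": [0, 0, 0], "jaw": 0},
    {"travel": [0, 0, 0.004], "rot": [0, 0, 0], "jaw": 0},
    {"travel": [0, 0, 0], "rot": [0, 0, 0], "jaw": 0.5},
    {"travel": [0, 0, 0], "rot": [0, 0, 0], "jaw": 0.7},
    {"travel": [0, 0, 0], "rot": [0, 0, 0], "jaw": 0.8},
    {"travel": [0, 0, -0.02], "rot": [0, 0, 0], "jaw": 0.8},
    {"travel": [0, 0, -0.04], "rot": [0, 0, 0], "jaw": 0.8},
    {"travel": [0, 0, -0.04], "rot": [0, 0, 0], "jaw": 0.8},
    {"travel": [-0.05, 0.045, 0], "rot": [0, 0, 0], "jaw": 0.8},
    {"travel": [-0.065, 0.06, 0], "rot": [0, 0, 0], "jaw": 0.8},
    {"travel": [0, 0, 0], "rot": [0, 0, 0], "jaw": 0.8},
  ],
)

```text
time: 7.92
tcp_pos: [0.638, -0.0563, 0.3776]
tool_rot: [0.139, 0.99, 0.0, 0.001]
ft_force: [-0.3, -0.5, 0.1]
grip_width: 0.0683
finger_force: 0.0
```

```bash
python3 - <<'E'
from h import *
plan([.638,-.0541,.29])
s=bot.snapshot('scene')
L=[cv2.resize(s['image'][175:275,275:375],None,fx=5,fy=5,interpolation=cv2.INTER_CUBIC)]
cv2.imwrite('pics/g3.png',L[0])
print(blobs(s,(20,100,80),(35,255,255),10),blobs(s,(0,150,80),(8,255,255)))
print('expected pin head top',pix(s,[.5337,-.1075,.155]),'bottom',pix(s,[.5337,-.1075,.129]))
E
```

```text
t 7.92 tcp [ 0.638  -0.0563  0.3776] ty yaw 1.2923 tilt [ 1.3e-03  3.0e-04 -1.0e+00] F [-0.32 -0.46  0.1 ] w 0.0683 0.0
units [0.001  0.0028 0.1169]
[([574, 20, 14, 7, 44], [580.8, 22.6]), ([244, 117, 18, 17, 140], [253.8, 125.7]), ([317, 221, 8, 11, 67], [320.3, 225.9])] [([282, 137, 21, 19, 220], [292.2, 146.0]), ([324, 192, 9, 9, 63], [328.4, 195.6])]
expected pin head top [319.80903197 224.44526007] bottom [319.83823862 230.37804106]
```

View pics/g3.png

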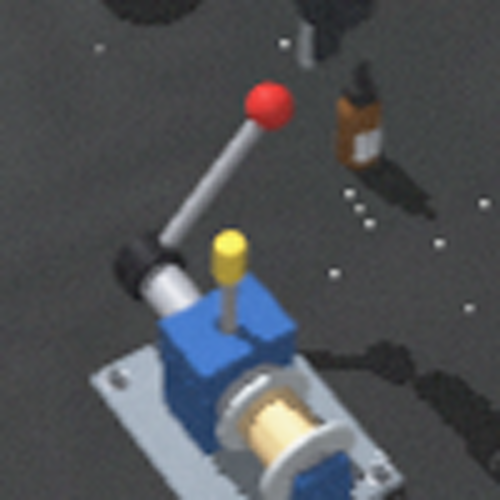

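The pin stands in the guide, head at crop (230,255). The knob is unmoved at (270,105). I'll go down and pinch it.

Request:
send_rows(
  steps=[
    {"travel": [0.001, 0.0028, 0.03], "rot": [0, 0, 0], "jaw": 0.8},
    {"travel": [0, 0, 0.05], "rot": [0, 0, 0], "jaw": 0.8},
    {"travel": [0, 0, 0.035], "rot": [0, 0, 0], "jaw": 0.6},
    {"travel": [0, 0, 0], "rot": [0, 0, 0], "jaw": 0.4},
    {"travel": [0, 0, 0], "rot": [0, 0, 0], "jaw": 0},
    {"travel": [0, 0, 0], "rot": [0, 0, 0], "jaw": 0},
    {"travel": [0, 0, 0], "rot": [0, 0, 0], "jaw": 0},
  ],
)

```text
time: 8.85
tcp_pos: [0.6347, -0.0551, 0.2927]
tool_rot: [0.14, 0.99, 0.001, -0.0]
ft_force: [-1.3, 5.8, -4.6]
grip_width: 0.0228
finger_force: 58.9
```

```bash
cat >> h.py <<'E'
O=np.array([.5337,-.1075]);X=np.array([.961,-.277]);Y=np.array([.277,.961])
def lev(dth=-.15,n=8):
    "angle from TCP and rows (tool x, z units) to swing by dth in n rows"
    o=bot.get_obs();p=o['tcp_pos'];d=p[:2]-O
    x,y,z=d@X,d@Y,p[2]-.155-.05
    th=np.arctan2(x,z);print('x,y,r',round(x,4),round(y,4),round(np.hypot(x,z),4),'th',round(th,3),'Fx,y',(o['ft_force'][:2]@X).round(2),(o['ft_force'][:2]@Y).round(2))
    t=th+dth*np.arange(n+1)/n
    dx,dz=np.diff(.12*np.sin(t)),np.diff(.12*np.cos(t))
    print((np.c_[-dx,-dz]/.75).round(4).tolist())
E
python3 -c "
from h import *
plan([.638,-.0541,.29]);lev()"
```

```text
t 8.85 tcp [ 0.6347 -0.0551  0.2927] ty yaw 1.2906 tilt [-1.0e-04  2.1e-03 -1.0e+00] F [-1.25  5.83 -4.61] w 0.0228 58.9
units [-0.0038  0.0025  0.0036]
x,y,r 0.0826 0.0784 0.1205 th 0.755 Fx,y -2.82 5.25
[[0.0022, -0.002], [0.0022, -0.002], [0.0023, -0.002], [0.0023, -0.0019], [0.0023, -0.0019], [0.0024, -0.0018], [0.0024, -0.0018], [0.0025, -0.0017]]
```

Request:
send_rows(
  steps=[
    {"travel": [0.004, 0, -0.0037], "rot": [0, 0, 0], "jaw": 0},
    {"travel": [0.0041, 0, -0.0036], "rot": [0, 0, 0], "jaw": 0},
    {"travel": [0.0042, 0, -0.0034], "rot": [0, 0, 0], "jaw": 0},
    {"travel": [0.0043, 0, -0.0033], "rot": [0, 0, 0], "jaw": 0},
    {"travel": [0.0044, 0, -0.0031], "rot": [0, 0, 0], "jaw": 0},
    {"travel": [0.0045, 0, -0.003], "rot": [0, 0, 0], "jaw": 0},
    {"travel": [0.0046, 0, -0.0028], "rot": [0, 0, 0], "jaw": 0},
    {"travel": [0.0047, 0, -0.0027], "rot": [0, 0, 0], "jaw": 0},
    {"travel": [0.0048, 0, -0.0025], "rot": [0, 0, 0], "jaw": 0},
    {"travel": [0.0049, 0, -0.0023], "rot": [0, 0, 0], "jaw": 0},
    {"travel": [0.005, 0, -0.0021], "rot": [0, 0, 0], "jaw": 0},
    {"travel": [0.005, 0, -0.0019], "rot": [0, 0, 0], "jaw": 0},
  ],
)

```text
time: 10.35
tcp_pos: [0.5963, -0.0448, 0.3189]
tool_rot: [0.14, 0.99, -0.0, 0.002]
ft_force: [-0.3, -1.0, 0.3]
grip_width: 0.0
finger_force: 0.0
```

```bash
python3 -c "
from h import *
plan([.638,-.0541,.29]);lev(-.24,12)
s=bot.snapshot('scene');print(blobs(s,(20,100,80),(35,255,255),10)[-1],blobs(s,(0,150,80),(8,255,255)))"
```

```text
t 10.35 tcp [ 0.5963 -0.0448  0.3189] ty yaw 1.2894 tilt [ 2.9e-03 -9.0e-04 -1.0e+00] F [-0.27 -0.97  0.26] w 0.0 0.0
units [-0.0567  0.0036  0.0388]
x,y,r 0.0428 0.0776 0.1217 th 0.359 Fx,y 0.01 -1.0
[[0.003, -0.0011], [0.003, -0.001], [0.003, -0.001], [0.0031, -0.0009], [0.0031, -0.0009], [0.0031, -0.0008], [0.0031, -0.0007], [0.0031, -0.0007], [0.0031, -0.0006], [0.0032, -0.0005], [0.0032, -0.0005], [0.0032, -0.0004]]
([318, 221, 7, 11, 65], [320.8, 225.6]) [([282, 137, 18, 19, 187], [290.9, 145.7])]
```

The knob slipped out of the pinch. I'll look at where it is now.

```bash
python3 - <<'E'
from h import *
L=[]
for n,x,y in(('scene',275,165),('top',300,160)):
    s=bot.snapshot(n);L.append(cv2.resize(s['image'][y:y+80,x:x+80],None,fx=5,fy=5,interpolation=cv2.INTER_CUBIC))
    h=cv2.cvtColor(s['image'],cv2.COLOR_BGR2HSV)
    print([b for b in blobs(s,(0,120,50),(9,255,255),5)+blobs(s,(170,120,50),(180,255,255),5) if 300<b[1][0]<360 and 150<b[1][1]<240])
cv2.imwrite('pics/g4.png',np.hstack(L))
E
```

```text
[([322, 196, 8, 4, 19], [325.8, 197.7])]
[]
```

View pics/g4.png

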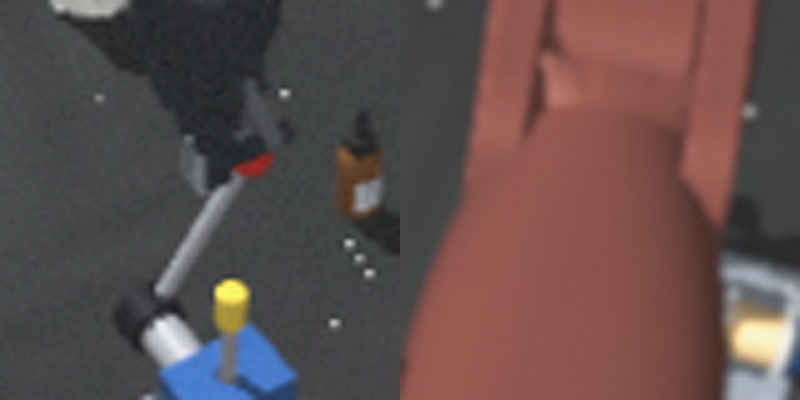

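The pinch was off-centre, so the knob (underside at crop (252,165)) slipped and moved only slightly. The lever only has to go toward -x, so I'll push it from the far side with closed fingers instead.

Request:
send_rows(
  steps=[
    {"travel": [0, 0.003, -0.02], "rot": [0, 0, 0], "jaw": 0},
    {"travel": [0, 0, -0.02], "rot": [0, 0, 0], "jaw": 0},
    {"travel": [-0.05, 0, 0], "rot": [0, 0, 0], "jaw": 0},
    {"travel": [-0.055, 0, 0], "rot": [0, 0, 0], "jaw": 0},
    {"travel": [0, 0, 0.03], "rot": [0, 0, 0], "jaw": 0},
    {"travel": [0, 0, 0.037], "rot": [0, 0, 0], "jaw": 0},
    {"travel": [0, 0, 0], "rot": [0, 0, 0], "jaw": 0},
  ],
)

```text
time: 11.38
tcp_pos: [0.6717, -0.0641, 0.2959]
tool_rot: [0.14, 0.99, 0.0, -0.002]
ft_force: [-0.6, -0.1, -0.3]
grip_width: -0.0002
finger_force: 0.0
```

```bash
python3 - <<'E'
from h import *
plan([.638,-.0541,.29]);lev(-.24,1)
s=bot.snapshot('scene');h=blobs(s,(0,150,80),(8,255,255));print(h)
for th in(.6,.65,.7,.75,.8):
    P=O+.08*Y+.12*np.sin(th)*X;print(th,pix(s,[*P,.05+.12*np.cos(th)]))
E
```

```text
t 11.38 tcp [ 0.6717 -0.0641  0.2959] ty yaw 1.2897 tilt [-3.2e-03  6.0e-04 -1.0e+00] F [-0.63 -0.13 -0.3 ] w -0.0002 0.0
units [0.0468 0.0004 0.008 ]
x,y,r 0.1206 0.0799 0.151 th 0.925 Fx,y -0.57 -0.3
[[0.0266, -0.0276]]
[([282, 137, 21, 19, 183], [291.4, 145.6]), ([320, 191, 9, 9, 66], [324.3, 195.0])]
0.6 [323.44477584 195.20931474]
0.65 [324.8874007  195.26766775]
0.7 [326.26535329 195.41041887]
0.75 [327.57554093 195.63624698]
0.8 [328.81514507 195.94360466]
```

Knob at (324.3,195.0), so lever ≈ 0.63. I'll push it to about 0.33.

Request:
send_rows(
  steps=[
    {"travel": [0.01, 0, 0], "rot": [0, 0, 0], "jaw": 0},
    {"travel": [0.012, 0, 0], "rot": [0, 0, 0], "jaw": 0},
    {"travel": [0.008, 0, 0], "rot": [0, 0, 0], "jaw": 0},
    {"travel": [0.006, 0, -0.002], "rot": [0, 0, 0], "jaw": 0},
    {"travel": [0.006, 0, -0.003], "rot": [0, 0, 0], "jaw": 0},
    {"travel": [0.006, 0, -0.003], "rot": [0, 0, 0], "jaw": 0},
    {"travel": [0.006, 0, -0.003], "rot": [0, 0, 0], "jaw": 0},
    {"travel": [0.006, 0, -0.003], "rot": [0, 0, 0], "jaw": 0},
    {"travel": [0.006, 0, -0.002], "rot": [0, 0, 0], "jaw": 0},
    {"travel": [0.006, 0, -0.002], "rot": [0, 0, 0], "jaw": 0},
    {"travel": [0.005, 0, -0.002], "rot": [0, 0, 0], "jaw": 0},
  ],
)

```text
time: 12.8
tcp_pos: [0.6163, -0.048, 0.3119]
tool_rot: [0.14, 0.99, 0.0, -0.0]
ft_force: [2.8, -0.6, 0.8]
grip_width: -0.0004
finger_force: 1.1
```

```bash
cat >> h.py <<'E'
def chk():
    o=bot.get_obs();d=o['tcp_pos'][:2]-O;f=o['ft_force']
    s=bot.snapshot('scene')
    x,y,z=d@X,d@Y,o['tcp_pos'][2]
    print('t',round(o['time'],2),'x,y,z',round(x,4),round(y,4),round(z,4),'F',round(f[:2]@X,2),round(f[:2]@Y,2),round(f[2],2),'th~',round(float(np.arcsin((x-.024)/.12)),3))
    print('head',blobs(s,(20,100,80),(35,255,255),10)[-1],'knob',[b for b in blobs(s,(0,140,60),(9,255,255),5) if 280<b[1][0]<345 and 170<b[1][1]<240])
    for th in(.4,.3,.2,.1,0,-.1,-.2,-.3,-.4,-.5,-.6):
        P=O+.08*Y+.12*np.sin(th)*X;print(th,pix(s,[*P,.05+.12*np.cos(th)]).round(1).tolist(),end=' ')
E
python3 -c "
from h import *
chk()"
```

```text
t 12.8 x,y,z 0.0629 0.08 0.3119 F 2.88 0.25 0.83 th~ 0.33
head ([319, 221, 7, 11, 63], [321.8, 225.5]) knob [([310, 192, 9, 10, 68], [314.3, 196.3])]
0.4 [317.1, 195.8] 0.3 [313.6, 196.7] 0.2 [310.0, 197.9] 0.1 [306.3, 199.4] 0 [302.6, 201.2] -0.1 [298.8, 203.3] -0.2 [295.1, 205.8] -0.3 [291.4, 208.4] -0.4 [287.9, 211.3] -0.5 [284.5, 214.4] -0.6 [281.4, 217.6]
```

Contact is good: lever about 0.32, 2.9 N. I'll continue slowly (0.16 rad/s) and watch the head's height and the force.

Request:
send_rows(
  steps=[
    {"travel": [0.0032, 0, -0.001], "rot": [0, 0, 0], "jaw": 0},
    {"travel": [0.0032, 0, -0.001], "rot": [0, 0, 0], "jaw": 0},
    {"travel": [0.0032, 0, -0.001], "rot": [0, 0, 0], "jaw": 0},
    {"travel": [0.0032, 0, -0.001], "rot": [0, 0, 0], "jaw": 0},
    {"travel": [0.0032, 0, -0.0008], "rot": [0, 0, 0], "jaw": 0},
    {"travel": [0.0032, 0, -0.0008], "rot": [0, 0, 0], "jaw": 0},
    {"travel": [0.0032, 0, -0.0006], "rot": [0, 0, 0], "jaw": 0},
    {"travel": [0.0032, 0, -0.0006], "rot": [0, 0, 0], "jaw": 0},
  ],
)

```text
time: 13.85
tcp_pos: [0.5981, -0.0428, 0.3171]
tool_rot: [0.14, 0.99, 0.0, -0.0]
ft_force: [1.4, -0.5, 1.9]
grip_width: 0.0
finger_force: 0.8
```

```bash
python3 -c "
from h import *
chk()"
```

```text
t 13.85 x,y,z 0.044 0.08 0.3171 F 1.5 -0.04 1.9 th~ 0.167
head ([319, 221, 7, 11, 64], [321.8, 225.6]) knob [([304, 194, 10, 9, 69], [308.4, 198.2])]
0.4 [317.1, 195.8] 0.3 [313.6, 196.7] 0.2 [310.0, 197.9] 0.1 [306.3, 199.4] 0 [302.6, 201.2] -0.1 [298.8, 203.3] -0.2 [295.1, 205.8] -0.3 [291.4, 208.4] -0.4 [287.9, 211.3] -0.5 [284.5, 214.4] -0.6 [281.4, 217.6]
```

Request:
send_rows(
  steps=[
    {"travel": [0.0032, 0, -0.0006], "rot": [0, 0, 0], "jaw": 0},
    {"travel": [0.0032, 0, -0.0005], "rot": [0, 0, 0], "jaw": 0},
    {"travel": [0.0032, 0, -0.0004], "rot": [0, 0, 0], "jaw": 0},
    {"travel": [0.0032, 0, -0.0003], "rot": [0, 0, 0], "jaw": 0},
    {"travel": [0.0032, 0, -0.0003], "rot": [0, 0, 0], "jaw": 0},
    {"travel": [0.0032, 0, -0.0002], "rot": [0, 0, 0], "jaw": 0},
    {"travel": [0.0032, 0, 0], "rot": [0, 0, 0], "jaw": 0},
    {"travel": [0.0032, 0, 0], "rot": [0, 0, 0], "jaw": 0},
  ],
)

```text
time: 14.9
tcp_pos: [0.5797, -0.0375, 0.3188]
tool_rot: [0.14, 0.99, -0.0, -0.0]
ft_force: [0.8, -0.0, 0.6]
grip_width: -0.0001
finger_force: 0.6
```

```bash
python3 -c "
from h import *
chk()"
```

```text
t 14.9 x,y,z 0.0248 0.08 0.3188 F 0.81 0.23 0.64 th~ 0.007
head ([319, 221, 7, 11, 63], [321.7, 226.0]) knob [([298, 197, 9, 9, 71], [302.3, 201.0])]
0.4 [317.1, 195.8] 0.3 [313.6, 196.7] 0.2 [310.0, 197.9] 0.1 [306.3, 199.4] 0 [302.6, 201.2] -0.1 [298.8, 203.3] -0.2 [295.1, 205.8] -0.3 [291.4, 208.4] -0.4 [287.9, 211.3] -0.5 [284.5, 214.4] -0.6 [281.4, 217.6]
```

Request:
send_rows(
  steps=[
    {"travel": [0.0032, 0, 0], "rot": [0, 0, 0], "jaw": 0},
    {"travel": [0.0032, 0, 0], "rot": [0, 0, 0], "jaw": 0},
    {"travel": [0.0032, 0, 0], "rot": [0, 0, 0], "jaw": 0},
    {"travel": [0.0032, 0, 0], "rot": [0, 0, 0], "jaw": 0},
    {"travel": [0.0032, 0, 0], "rot": [0, 0, 0], "jaw": 0},
    {"travel": [0.0032, 0, 0], "rot": [0, 0, 0], "jaw": 0},
    {"travel": [0.0032, 0, 0], "rot": [0, 0, 0], "jaw": 0},
    {"travel": [0.0032, 0, 0], "rot": [0, 0, 0], "jaw": 0},
  ],
)

```text
time: 15.95
tcp_pos: [0.5612, -0.0321, 0.3187]
tool_rot: [0.14, 0.99, 0.0, -0.0]
ft_force: [1.6, -0.1, -0.3]
grip_width: -0.0001
finger_force: 0.6
```

```bash
python3 -c "
from h import *
chk()"
```

```text
t 15.95 x,y,z 0.0056 0.08 0.3187 F 1.6 0.33 -0.33 th~ -0.154
head ([318, 229, 6, 10, 54], [320.5, 233.4]) knob [([292, 200, 9, 10, 71], [296.2, 204.6])]
0.4 [317.1, 195.8] 0.3 [313.6, 196.7] 0.2 [310.0, 197.9] 0.1 [306.3, 199.4] 0 [302.6, 201.2] -0.1 [298.8, 203.3] -0.2 [295.1, 205.8] -0.3 [291.4, 208.4] -0.4 [287.9, 211.3] -0.5 [284.5, 214.4] -0.6 [281.4, 217.6]
```

The head dropped from row 226 to 233.4 (about 32 mm) at lever ≈ -0.16, so the pin is in the cross-hole. Now I'll back off, go over the pin with closed fingers and press.

Request:
send_rows(
  steps=[
    {"travel": [-0.012, 0, 0], "rot": [0, 0, 0], "jaw": 0},
    {"travel": [0, 0, -0.02], "rot": [0, 0, 0], "jaw": 0},
    {"travel": [0, 0, -0.02], "rot": [0, 0, 0], "jaw": 0},
    {"travel": [0.009, -0.05, 0], "rot": [0, 0, 0], "jaw": 0},
    {"travel": [0.01, -0.0567, 0], "rot": [0, 0, 0], "jaw": 0},
    {"travel": [0, 0, 0], "rot": [0, 0, 0], "jaw": 0},
    {"travel": [0, 0, 0], "rot": [0, 0, 0], "jaw": 0},
  ],
)

```text
time: 16.88
tcp_pos: [0.5344, -0.1076, 0.3497]
tool_rot: [0.14, 0.99, 0.0, 0.001]
ft_force: [0.8, 0.9, 0.0]
grip_width: 0.0003
finger_force: 0.0
```

```bash
python3 -c "
from h import *
plan([.5337,-.1075,.305]);chk();s=bot.snapshot('scene')
for z in(0,.006,.012):print(z,pix(s,[.5337,-.1075,.101+z]))"
```

```text
t 16.88 tcp [ 0.5344 -0.1076  0.3497] ty yaw 1.2892 tilt [ 0.0011 -0.     -1.    ] F [0.83 0.86 0.  ] w 0.0003 0.0
units [ 0.001  -0.0001  0.0596]
t 16.88 x,y,z 0.0007 0.0001 0.3497 F 0.56 1.06 0.0 th~ -0.195
head ([318, 229, 6, 10, 48], [320.6, 233.0]) knob [([292, 200, 9, 10, 71], [296.3, 204.7])]
0.4 [317.1, 195.8] 0.3 [313.6, 196.7] 0.2 [310.0, 197.9] 0.1 [306.3, 199.4] 0 [302.6, 201.2] -0.1 [298.8, 203.3] -0.2 [295.1, 205.8] -0.3 [291.4, 208.4] -0.4 [287.9, 211.3] -0.5 [284.5, 214.4] -0.6 [281.4, 217.6] 0 [319.86848672 236.54436528]
0.006 [319.86210672 235.24187484]
0.012 [319.85567184 233.92919872]
```

Request:
send_rows(
  steps=[
    {"travel": [0.001, 0, 0.03], "rot": [0, 0, 0], "jaw": 0},
    {"travel": [0, 0, 0.025], "rot": [0, 0, 0], "jaw": 0},
    {"travel": [0, 0, 0.008], "rot": [0, 0, 0], "jaw": 0},
    {"travel": [0, 0, 0.004], "rot": [0, 0, 0], "jaw": 0},
    {"travel": [0, 0, 0.003], "rot": [0, 0, 0], "jaw": 0},
    {"travel": [0, 0, 0.003], "rot": [0, 0, 0], "jaw": 0},
  ],
)

```text
time: 17.73
tcp_pos: [0.5336, -0.1071, 0.2954]
tool_rot: [0.14, 0.99, 0.0, 0.0]
ft_force: [-5.0, 2.4, 11.5]
grip_width: 0.0
finger_force: 5.2
```

```bash
python3 -c "
from h import *
plan([.5337,-.1075,.287]);chk()"
```

```text
t 17.73 tcp [ 0.5336 -0.1071  0.2954] ty yaw 1.2902 tilt [ 9.e-04  1.e-04 -1.e+00] F [-4.97  2.41 11.48] w 0.0 5.2
units [-0.0003 -0.0005  0.0112]
t 17.73 x,y,z -0.0002 0.0004 0.2954 F -5.44 0.94 11.48 th~ -0.203
head ([319, 233, 5, 7, 27], [321.0, 236.4]) knob [([292, 200, 9, 10, 71], [296.1, 204.7])]
0.4 [317.1, 195.8] 0.3 [313.6, 196.7] 0.2 [310.0, 197.9] 0.1 [306.3, 199.4] 0 [302.6, 201.2] -0.1 [298.8, 203.3] -0.2 [295.1, 205.8] -0.3 [291.4, 208.4] -0.4 [287.9, 211.3] -0.5 [284.5, 214.4] -0.6 [281.4, 217.6]
```

Resistance is 11 N, so it is in the bush. I'll continue down.

Request:
send_rows(
  steps=[
    {"travel": [0, 0, 0.003], "rot": [0, 0, 0], "jaw": 0},
    {"travel": [0, 0, 0.003], "rot": [0, 0, 0], "jaw": 0},
    {"travel": [0, 0, 0.003], "rot": [0, 0, 0], "jaw": 0},
  ],
)

```text
time: 18.15
tcp_pos: [0.5334, -0.107, 0.2887]
tool_rot: [0.14, 0.99, 0.0, 0.0]
ft_force: [-4.9, 3.1, 11.0]
grip_width: 0.0001
finger_force: 5.4
```

```bash
python3 -c "
from h import *
plan([.5337,-.1075,.287])"
```

```text
t 18.15 tcp [ 0.5334 -0.107   0.2887] ty yaw 1.2902 tilt [ 5.e-04  4.e-04 -1.e+00] F [-4.91  3.11 10.99] w 0.0001 5.4
units [-0.0006 -0.0006  0.0023]
```

Request:
send_rows(
  steps=[
    {"travel": [0, 0, 0.002], "rot": [0, 0, 0], "jaw": 0},
    {"travel": [0, 0, 0.002], "rot": [0, 0, 0], "jaw": 0},
    {"travel": [0, 0, 0.001], "rot": [0, 0, 0], "jaw": 0},
  ],
)

```text
time: 18.52
tcp_pos: [0.5333, -0.1069, 0.2871]
tool_rot: [0.14, 0.99, 0.0, 0.001]
ft_force: [-14.6, 5.7, 41.6]
grip_width: -0.0001
finger_force: 20.9
```

```bash
python3 -c "
from h import *
plan([.5337,-.1075,.287])"
```

```text
t 18.52 tcp [ 0.5333 -0.1069  0.2871] ty yaw 1.2904 tilt [ 1.7e-03 -2.0e-04 -1.0e+00] F [-14.65   5.66  41.57] w -0.0001 20.9
units [-0.0007 -0.0007  0.0001]
```

The tool stopped hard at 0.2871 (home is expected at 0.287) with 42 N, so the pin is home. I'll back away and verify.

Request:
send_rows(
  steps=[
    {"travel": [0, 0, -0.01], "rot": [0, 0, 0], "jaw": 0},
    {"travel": [0, 0, -0.05], "rot": [0, 0, 0], "jaw": 0},
    {"travel": [0, 0, -0.07], "rot": [0, 0, 0], "jaw": 0},
    {"travel": [0, 0, -0.05], "rot": [0, 0, 0], "jaw": 0},
    {"travel": [0, 0, 0], "rot": [0, 0, 0], "jaw": 0},
    {"travel": [0, 0, 0], "rot": [0, 0, 0], "jaw": 0},
  ],
)

```text
time: 19.27
tcp_pos: [0.5334, -0.1073, 0.4184]
tool_rot: [0.14, 0.99, 0.0, 0.0]
ft_force: [0.1, -0.0, -1.1]
grip_width: -0.0001
finger_force: 0.0
```

```bash
python3 - <<'E'
from h import *
plan([.5337,-.1075,.287]);chk()
s=bot.snapshot('scene');print(pix(s,[.5337,-.1075,.101]),pix(s,[.5337,-.1075,.114]))
cv2.imwrite('pics/g5.png',cv2.resize(s['image'][185:275,275:365],None,fx=5.5,fy=5.5,interpolation=cv2.INTER_CUBIC))
E
```

```text
t 19.27 tcp [ 0.5334 -0.1073  0.4184] ty yaw 1.2899 tilt [ 1.e-04 -0.e+00 -1.e+00] F [ 0.11 -0.04 -1.08] w -0.0001 0.0
units [-0.0004 -0.0002  0.1752]
t 19.27 x,y,z -0.0003 0.0001 0.4184 F 0.11 -0.0 -1.08 th~ -0.204
head ([318, 232, 6, 10, 48], [320.3, 236.0]) knob [([292, 200, 9, 10, 69], [296.2, 204.6])]
0.4 [317.1, 195.8] 0.3 [313.6, 196.7] 0.2 [310.0, 197.9] 0.1 [306.3, 199.4] 0 [302.6, 201.2] -0.1 [298.8, 203.3] -0.2 [295.1, 205.8] -0.3 [291.4, 208.4] -0.4 [287.9, 211.3] -0.5 [284.5, 214.4] -0.6 [281.4, 217.6] [319.86848672 236.54436528] [319.85459398 233.70942094]
```

View pics/g5.png

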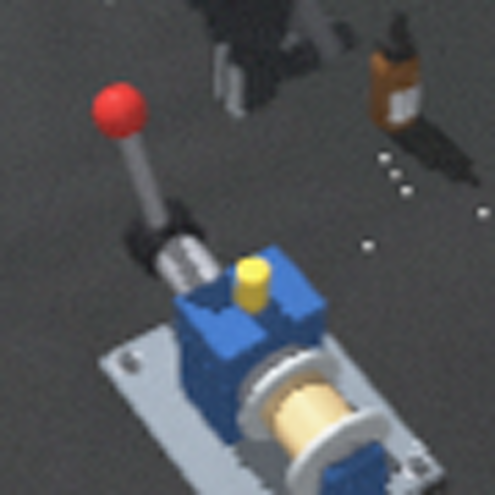

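The yellow head sits flush on the block at crop (252,285), and the fingers are clear.

```bash
python3 -c "
from h import *
print(bot.close_job())"
```

```text
the job is handed in; nothing more can be done
None
```

The pin dropped into the cross-hole at a lever angle of about -0.16 rad, and I pushed it down until its head sat on the block. I handed the job in at about 19 s; the bystanders were not touched, and the hand-in returned no verdict.

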